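Put the mixed-up reagent bottles back into their own stands

ROBOT

A 6-joint arm with a two-finger parallel gripper is mounted at the origin on a cart in front of the work surface, level with it; the furniture and walls round the work are solid. World frame = base frame: x ahead of the robot, y to its left, z up, the work surface at z = 0. Lengths are in m, angles in rad, forces in N, time in s.
With the tool pointing down it reaches from about 0.325 to 0.9 m from the base axis. Payload 3.5 kg.
Tool frame: the origin (TCP) lies midway between the tips of the shut fingers; the grasp point (between the pads) lies bot.grip_depth behind it (bot.grip_depth is the distance from the TCP to the grasp point, in m); z points along the fingers, y is the line along which they close (so a half turn about z gives the same grasp; the last joint's range is limited). The gripper opens to 85 mm and grips with 20 to 120 N. Pads are 22 mm wide; open, the fingers measure 114 mm over their backs; the gripper's body (76 mm by 85 mm) begins 54 mm behind the grasp point. The pads swing forward as they close: fully open they stand 13 mm farther back than shut.
Start: joints at [-1.416, 0.276, -0.026, 1.268, 0, 1.467], TCP at [0.159, -0.604, 0.231] pointing down, gripper open.
Joint ranges: [-3.12, 3.12], [-0.85, 1.88], [-1.08, 1.24], [-1.95, 2.15], [-1.57, 1.53], [-3.14, 3.14]. Speed limits (rad/s): [2.57, 2.57, 3.14, 3.14, 3.14, 3.14].

INTERFACE

Orientations are given as a unit quaternion [x, y, z, w].
In Python, from plant import read_state, snapshot, order, nets, bot gives the robot as it stands.
- The arm moves only by the tool send_rows, never from a script. Its arguments are lists of equal length, an entry for each row: "grip": the closure, from 0 (fully open) to 1 (shut); "travel": the shift along the tool's x, y, z in mm, a list of three; "roll": the turn about the tool's z in rad. A call has 1 to 10 rows; each row is the pose to reach, as a shift and turn from the pose commanded when the call began, along the tool's axes at that moment; what a row does not reach only later rows make up. A row lasts 1/8 s, in which the tool goes at most 62.5 mm and 10.7 degrees, less where a joint would pass 70% of its speed; a pose out of reach is approached as far as the arm can. A call with a gripper value outside its range is refused whole. The fingers move at their own pace and stop on an object; the grip force is fixed at half the most. Time passes only in rows, so rows that repeat a pose let the fingers close. It gives the time, the measured TCP pose, the force, the opening and the grip force at its end, in the units of the state.
- read_state(): the state, without advancing time (a new reading comes with each control period).
- snapshot(name): name is "scene" or "top" or "wrist"; returns a dict with "pixels" (384x512x3 uint8, red, green, blue), "fx", "fy", "cx", "cy" (pixels), "R" (3x3) and "t" (3): a world point X has camera coordinates R X + t; the wrist camera has in their place "hand_eye" (4x4, takes a point from camera to tool coordinates, whose origin is the TCP and whose axes are the flange's). Camera axes: x right, y down, z forward; pixel columns grow to the right and rows downward; lengths in m; the calibration is good to about 2 mm. A picture is of the moment at which its call begins: read the wrist's pose just before it. There is no depth.
- order.close_job(): hands the job in; it is judged then, once.
Trained networks look in a picture, given as the dict that the camera call returned (one of the last four; its "shot" number tells which), for a name from the list of things; names that differ only in an ending like _2 or _b are one class to them, and where a whole thing is asked for, a point or a joint stands for the part that bears it (a point fixed in the world has none). Each returns a list of dicts, best first, with "p" (0 to 1); they miss things now and then, are a little off and sometimes report something else, mostly with a low value. They report only what shows in the picture. A call takes as long as a camera call. They do not tell look-alikes from the thing itself.
- nets.boxes_of(picture, query): "point" ([x, y, z] in m, in world coordinates, good to about 4 mm: the middle of the surface that is visible of it).
- nets.place_of(picture, query): "point" ([x, y, z] in m, in world coordinates, good to about 4 mm: a listed point, or the origin of a listed thing).
The state is a dict: "time": time; "joints": joint angles; "qd": joint speeds; "joint_efforts": joint torques, N m; "position": TCP position; "eef_rot": TCP orientation; "contact_force": force on the tool from outside, world axes, zero at the start; "ft_torque": the same for the moment, N m; "gripper_width": opening from 0.0 (shut) to 1.0 (fully open); "grip_force": force on a finger pad.
Only numpy, scipy, OpenCV 4.12 (cv2) and the standard library are available. Lean on these libraries where they do the work, as an engineer would, in place of code of your own. Each camera call takes 0.05 s, during which the arm holds its last target. There are 200 camera calls.

TASK

The four reagent bottles were put back into the wrong bottle stands: move each one into the stand whose seat is made for its foot, smallest bottle in the smallest stand and so on up, so that all four stand upright and fully down in their own seats. All stands are taken, so park a bottle in the steel tray on the way; their feet are wet, so never stand one on the bare desk or touch the open register with one. Keep the bottles upright and leave the register where it lies.

Things in the scene. Friction and masses are not known exactly. Their poses are not given: they have to be found in the camera images.
- oil_bottle: The smallest bottle: amber dropper bottle, 27 mm across, 69 mm high, with a narrow pointed black dropper top. Upright; origin at the centre of the underside of its foot, z axis up. The body is a plain cylinder from the foot up to 50 mm: grip it there. Mass about 35 g. At the start it stands loose in the seat of stand_38.
- diluent_bottle: Second smallest bottle: white bottle, 38 mm across, 82 mm high, with a screw cap. Upright; origin at the centre of the underside of its foot, z axis up. The body is a plain cylinder from the foot up to 58 mm: grip it there. Mass about 70 g. At the start it stands loose in the seat of stand_44.
- stain_bottle: Second largest bottle: amber bottle, 44 mm across, 105 mm high, with a screw cap. Upright; origin at the centre of the underside of its foot, z axis up. The body is a plain cylinder from the foot up to 74 mm: grip it there. Mass about 110 g. At the start it stands loose in the seat of stand_50.
- rinse_bottle: The largest bottle: white bottle, 50 mm across, 125 mm high, with a screw cap. Upright; origin at the centre of the underside of its foot, z axis up. The body is a plain cylinder from the foot up to 88 mm: grip it there. Mass about 140 g. At the start it is perched on the rim of stand_27, which is too small for it, so its foot is 17 mm above the desk.
- stand_27: The smallest round grey bottle stand on a thin steel base disc, 63 mm across over all. Origin: centre of its underside on the desk, z up. Rim 17 mm above the desk; flat seat floor 5 mm above the desk, 29 mm wide, the seat tapering out to 41 mm at the mouth, which guides a foot in. Heavy, does not move. Made for oil_bottle, foot 27 mm.
- stand_38: The second smallest round grey bottle stand on a thin steel base disc, 75 mm across over all. Origin: centre of its underside on the desk, z up. Rim 17 mm above the desk; flat seat floor 5 mm above the desk, 40 mm wide, the seat tapering out to 52 mm at the mouth, which guides a foot in. Heavy, does not move. Made for diluent_bottle, foot 38 mm.
- stand_44: The second largest round grey bottle stand on a thin steel base disc, 87 mm across over all. Origin: centre of its underside on the desk, z up. Rim 17 mm above the desk; flat seat floor 5 mm above the desk, 46 mm wide, the seat tapering out to 58 mm at the mouth, which guides a foot in. Heavy, does not move. Made for stain_bottle, foot 44 mm.
- stand_50: The largest round grey bottle stand on a thin steel base disc, 99 mm across over all. Origin: centre of its underside on the desk, z up. Rim 17 mm above the desk; flat seat floor 5 mm above the desk, 52 mm wide, the seat tapering out to 64 mm at the mouth, which guides a foot in. Heavy, does not move. Made for rinse_bottle, foot 50 mm.
- drip_tray: Empty pressed-steel instrument tray, 201 mm (its x) by 281 mm (its y), the free parking spot, to the left or to the right of the stands. Its origin is the centre of its underside, 4 mm above the desk on rubber feet; its flat floor (166 x 246 mm) is 6 mm above the desk and its rim 55 mm. It does not move.
- register: Bystander: open paper register lying flat on the desk on the other side of the stands from the tray, 205 mm (its x) by 290 mm (its y), 17 mm thick, loose; origin at the centre of its underside.
Not all that is in view belongs to the job. Leave any purple look-alike of the stain_bottle alone.

How it is judged:
By the outcome, as a careful person would: the job done as asked, in the order asked, and still so for the second after the job is handed in, with the robot touching nothing.
It also fails if it takes over 122 s, if anything falls off the work surface, if the arm or the gripper's body presses on something with over 40 N, if the wrist force passes 120 N, or if a joint passes its speed limit or range.

## Working session

There is one attempt and no reset: what is moved stays moved. The work goes in short steps, Python scripts to look and compute and a tool call to move; the robot and the scene stay as the last step left them, time stands still between calls to the robot, and variables do not carry over. Pictures are saved under pics/ and viewed, at most 14 in all, crops included, and the job is handed in when it is done.

Besides the shell and the picture viewer there is one more tool, called in YAML: its name, and indented under it one key for each argument. send_rows: Moves the arm, as the interface text tells. Its arguments: {"type":"object","properties":{"grip":{"type":"array"},"travel":{"type":"array"},"roll":{"type":"array"}},"required":["grip","travel","roll"]}

```bash
mkdir -p pics; ls; cat > h.py <<'E'
import numpy as np, cv2
from plant import read_state, snapshot, order, nets, bot
from scipy.spatial.transform import Rotation as Rn
T=['oil_bottle','diluent_bottle','stain_bottle','rinse_bottle','stand_27','stand_38','stand_44','stand_50','drip_tray','register']
def save(p,n): cv2.imwrite(f'pics/{n}.png',cv2.cvtColor(p['pixels'],cv2.COLOR_RGB2BGR))
def proj(p,X):
    c=p['R']@np.array(X)+p['t']; return [round(p['fx']*c[0]/c[2]+p['cx']),round(p['fy']*c[1]/c[2]+p['cy'])]
E
python3 - <<'E'
from h import *
np.set_printoptions(precision=4,suppress=True)
s=read_state(); print(s['time'],s['position'],s['eef_rot'],bot.grip_depth)
print(Rn.from_quat(s['eef_rot']).as_matrix())
for v in ('scene','top'):
    p=snapshot(v); p['R']=np.array(p['R']);p['t']=np.array(p['t']); save(p,v)
    print(v,'cam at',-p['R'].T@p['t'])
    for t in T:
        for r in nets.place_of(p,t)[:2]: print(t,np.round(r['point'],4),round(r['p'],2),proj(p,r['point']))
E
```

```text
pics
0.0 [ 0.1592 -0.6036  0.2301] [ 0.9917  0.1285 -0.     -0.0011] 0.0187
[[ 0.967   0.255  -0.0003]
 [ 0.255  -0.9669  0.0022]
 [ 0.0002 -0.0023 -1.    ]]
scene cam at [-0.3092  0.4758  0.6203]
oil_bottle [0.453  0.1583 0.0064] 0.54 [215, 226]
diluent_bottle [ 0.4484 -0.0747  0.0075] 0.71 [293, 202]
diluent_bottle [0.4575 0.1598 0.0081] 0.44 [213, 225]
stain_bottle [ 0.5699 -0.0358  0.0037] 0.96 [259, 186]
stain_bottle [ 0.5866 -0.1524  0.0029] 0.92 [289, 175]
rinse_bottle [0.5803 0.0725 0.0158] 0.73 [224, 191]
rinse_bottle [0.4747 0.4067 0.0051] 0.46 [112, 253]
stand_27 [ 0.4586  0.1631 -0.0011] 0.86 [212, 228]
stand_27 [ 0.4474 -0.0722  0.    ] 0.77 [292, 205]
stand_38 [ 0.4586  0.1631 -0.0011] 0.86 [212, 228]
stand_38 [ 0.4474 -0.0722  0.    ] 0.77 [292, 205]
stand_44 [ 0.4586  0.1631 -0.0011] 0.86 [212, 228]
stand_44 [ 0.4474 -0.0722  0.    ] 0.77 [292, 205]
stand_50 [ 0.4586  0.1631 -0.0011] 0.86 [212, 228]
stand_50 [ 0.4474 -0.0722  0.    ] 0.77 [292, 205]
drip_tray [0.4734 0.4092 0.0029] 0.71 [111, 254]
top cam at [0.3565 0.0128 1.332 ]
oil_bottle [0.4612 0.1613 0.0052] 0.5
[... 235 characters left out ...]
_bottle [0.5795 0.071  0.0151] 0.81 [233, 164]
rinse_bottle [ 0.5011 -0.4035 -0.0003] 0.15 [373, 188]
stand_27 [0.4532 0.1616 0.0002] 0.83 [206, 201]
stand_27 [ 0.585  -0.1528 -0.0002] 0.66 [299, 163]
stand_38 [0.4532 0.1616 0.0002] 0.83 [206, 201]
stand_38 [ 0.585  -0.1528 -0.0002] 0.66 [299, 163]
stand_44 [0.4532 0.1616 0.0002] 0.83 [206, 201]
stand_44 [ 0.585  -0.1528 -0.0002] 0.66 [299, 163]
stand_50 [0.4532 0.1616 0.0002] 0.83 [206, 201]
stand_50 [ 0.585  -0.1528 -0.0002] 0.66 [299, 163]
drip_tray [0.4688 0.4085 0.004 ] 0.79 [133, 196]
drip_tray [ 0.445  -0.0704 -0.0008] 0.48 [275, 204]
register [ 0.501  -0.4003 -0.0011] 0.97 [372, 188]
register [ 0.4508 -0.0741  0.0046] 0.42 [276, 202]
```

```bash
python3 - <<'E'
import cv2
a=cv2.imread('pics/scene.png')[100:300,60:380]; b=cv2.imread('pics/top.png')[110:250,80:420]
cv2.imwrite('pics/scene_c.png',cv2.resize(a,(800,500),interpolation=3))
cv2.imwrite('pics/top_c.png',cv2.resize(b,(800,330),interpolation=3))
E
```

```text
(no output)
```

View pics/scene_c.png

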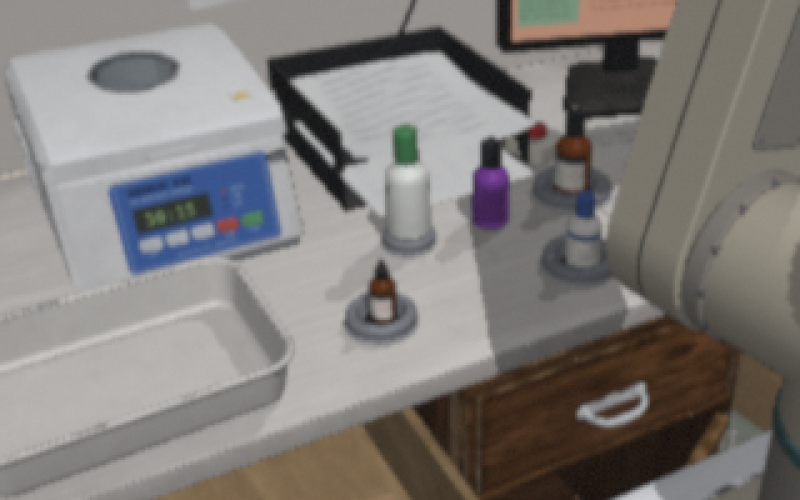

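View pics/top_c.png

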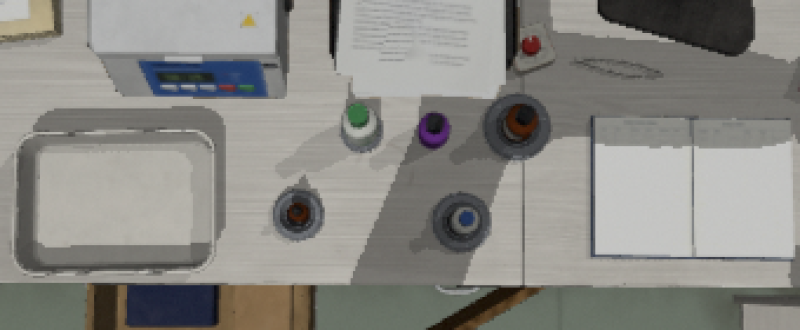

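The scene crop shows, all upright:
- rinse (white, green cap) at (407,200)
- oil at (381,300)
- diluent (blue cap) at (585,240)
- stain (amber) at (572,165)
- the purple decoy at (490,190)

In the top crop, the tray is on the left at (115,200) and the register on the right at (690,190). The decoy stands between rinse and stain. Next I move above the stands, aligning the tool with the world axes.

send_rows:
  grip: [0,0,0,0,0,0,0,0,0,0]
  travel:
    - [0,0,-60]
    - [0,0,-120]
    - [444,-545,-120]
    - [444,-545,-120]
    - [444,-545,-120]
    - [444,-545,-120]
    - [444,-545,-120]
    - [444,-545,-120]
    - [444,-545,-120]
    - [444,-545,-120]
  roll: [0.1,0.2,0.258,0.258,0.258,0.258,0.258,0.258,0.258,0.258]

```text
time: 2.35
position: [0.3664, -0.1472, 0.3517]
eef_rot: [1.0, -0.0, 0.001, 0.0]
contact_force: [0.9, -0.5, 1.0]
gripper_width: 1.004
grip_force: 0.0
```

```bash
python3 - <<'E'
from h import *
np.set_printoptions(precision=4,suppress=True)
s=read_state(); print(s['time'],s['position'],s['joints'],s['contact_force'])
print(Rn.from_quat(s['eef_rot']).as_matrix())
p=snapshot('wrist'); print(p['hand_eye'],p['fx']); save(p,'w1')
E
```

```text
2.35 [ 0.3664 -0.1472  0.3517] [-0.5462 -0.185  -0.2622  1.4918  0.0001  2.5962] [ 0.9258 -0.4688  0.9521]
[[ 1.     -0.0008  0.0015]
 [-0.0008 -1.     -0.0008]
 [ 0.0015  0.0008 -1.    ]]
[[ 0.0004 -0.9584 -0.2855  0.073 ]
 [ 1.      0.0003  0.0004 -0.0004]
 [-0.0003 -0.2855  0.9584 -0.1436]
 [ 0.      0.      0.      1.    ]] 298.18845395226117
```

send_rows:
  grip: [0,0,0,0,0,0,0,0,0,0]
  travel:
    - [30,-100,-30]
    - [30,-100,-30]
    - [30,-100,-30]
    - [30,-100,-30]
    - [30,-100,-30]
    - [30,-100,-30]
    - [30,-100,-30]
    - [30,-100,-30]
    - [30,-100,-30]
    - [30,-100,-30]
  roll: [-0.18,-0.36,-0.54,-0.72,-0.9,-1.08,-1.26,-1.44,-1.571,-1.571]

```text
time: 3.65
position: [0.3958, -0.049, 0.3814]
eef_rot: [0.708, 0.707, 0.0, 0.0]
contact_force: [0.1, -0.0, -0.3]
gripper_width: 0.997
grip_force: 0.0
```

send_rows:
  grip: [0,0,0,0,0,0,0,0,0,0]
  travel:
    - [0,0,0]
    - [0,0,0]
    - [0,0,0]
    - [0,0,0]
    - [0,0,0]
    - [0,0,0]
    - [0,0,0]
    - [0,0,0]
    - [0,0,0]
    - [0,0,0]
  roll: [-0.18,-0.36,-0.54,-0.72,-0.9,-1.08,-1.26,-1.44,-1.571,-1.571]

```text
time: 4.9
position: [0.3959, -0.049, 0.3814]
eef_rot: [0.002, 1.0, -0.0, 0.0]
contact_force: [-0.2, -0.0, -0.1]
gripper_width: 1.002
grip_force: 0.0
```

```bash
cat >> h.py <<'E'
def wrist(n=None):
    s=read_state(); p=snapshot('wrist')
    M=np.eye(4); M[:3,:3]=Rn.from_quat(s['eef_rot']).as_matrix(); M[:3,3]=s['position']
    C=np.linalg.inv(M@np.array(p['hand_eye'])); q=dict(p); q['R']=C[:3,:3]; q['t']=C[:3,3]
    if n: save(p,n)
    return s,p,q
def dets(p,q,names,k=3):
    for t in names:
        for r in nets.place_of(p,t)[:k]:
            if r['p']>.3: print(t,np.round(r['point'],4),round(r['p'],2),proj(q,r['point']))
E
python3 - <<'E'
from h import *
s,p,q=wrist('w2'); print(s['time'],s['position'],s['eef_rot'],s['joints'])
dets(p,q,[t for t in T if t not in('stand_38','stand_44','stand_50')],5)
E
```

```text
4.9 [ 0.39585404 -0.04901703  0.38137184] [ 1.55640978e-03  9.99998787e-01 -2.03560747e-05  5.93744592e-05] [-2.85611624e-01 -1.77149365e-01 -1.95408378e-01  1.55241191e+00
 -5.80122401e-06 -2.82498803e-01]
oil_bottle [0.4615 0.1556 0.0057] 0.55 [365, 183]
diluent_bottle [ 0.4505 -0.0777  0.0046] 0.84 [236, 177]
stain_bottle [ 0.5764 -0.0285 -0.004 ] 0.88 [263, 239]
stain_bottle [ 0.5848 -0.1461  0.0021] 0.79 [202, 245]
rinse_bottle [0.5761 0.0745 0.0186] 0.78 [318, 244]
stand_27 [5.774e-01 7.040e-02 5.000e-04] 0.8 [314, 241]
stand_27 [ 0.452  -0.0714 -0.0006] 0.58 [239, 178]
stand_27 [ 0.5784 -0.1513  0.0014] 0.56 [199, 242]
drip_tray [0.469  0.4093 0.0047] 0.8 [505, 187]
register [ 0.5017 -0.4065  0.0044] 0.84 [58, 205]
```

View pics/w2.png

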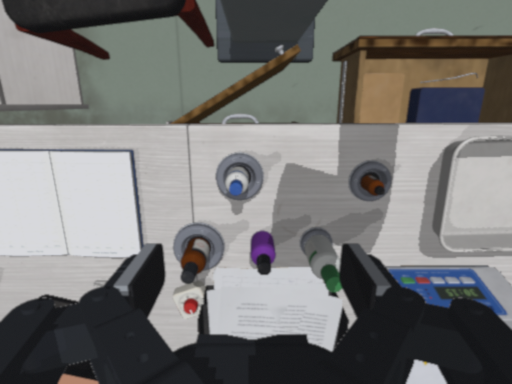

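The wrist view agrees with the nets:
- stain in its ring at (198,245)
- diluent at (238,178)
- oil at (371,182)
- rinse on its small stand at (318,243)
- purple decoy at (262,248)
- tray right of x=440

I take a second wrist view, then triangulate.

send_rows:
  grip: [0,0,0,0,0]
  travel:
    - [0,150,0]
    - [0,150,0]
    - [0,150,0]
    - [0,150,0]
    - [0,150,0]
  roll: [0,0,0,0,0]

```text
time: 5.92
position: [0.3959, 0.1005, 0.3813]
eef_rot: [0.0, 1.0, -0.0, -0.0]
contact_force: [-0.6, -0.1, 0.3]
gripper_width: 0.999
grip_force: 0.0
```

```bash
python3 - <<'E'
from h import *
from scipy.optimize import least_squares
np.set_printoptions(precision=4,suppress=True)
G={'oil_bottle':(.457,.160),'diluent_bottle':(.449,-.073),'stain_bottle':(.585,-.152),'rinse_bottle':(.578,.072)}
V=[]
for v in('scene','top'):
    p=snapshot(v);V.append((p,p))
s,p,q=wrist('w3');V.append((p,q)); print(s['time'],s['position'])
for n,g in G.items():
    for fn,lab in((nets.place_of,'foot'),(nets.boxes_of,'mid')):
        ob=[]
        for p,q in V:
            c=[r for r in fn(p,n) if np.hypot(*(np.array(r['point'])[:2]-g))<.03]
            if c: X=np.array(c[0]['point']); o=-np.array(q['R']).T@np.array(q['t']); d=X-o; ob.append((o,d/np.linalg.norm(d),X))
        A=sum(np.eye(3)-np.outer(d,d) for o,d,X in ob); b=sum((np.eye(3)-np.outer(d,d))@o for o,d,X in ob)
        print(n,lab,len(ob),'tri',np.linalg.solve(A,b) if len(ob)>1 else '', 'mean',np.mean([X for _,_,X in ob],0) if ob else '')
# overlay predicted stand circles
D={'oil_bottle':75,'diluent_bottle':87,'stain_bottle':99,'rinse_bottle':63}
tiles=[]
for p,q in V[1:]:
    im=cv2.cvtColor(p['pixels'],cv2.COLOR_RGB2BGR)
    big=cv2.resize(im,None,fx=4,fy=4,interpolation=3)
    for n,g in G.items():
        a=np.linspace(0,2*np.pi,60); P=[]
        for t in a:
            c=np.array(q['R'])@np.array([g[0]+D[n]/2e3*np.cos(t),g[1]+D[n]/2e3*np.sin(t),.002])+q['t']; P.append([4*(q['fx']*c[0]/c[2]+q['cx']+.5),4*(q['fy']*c[1]/c[2]+q['cy']+.5)])
        cv2.polylines(big,[np.int32(P)],True,(0,255,0),1)
        u,w=np.int32(np.mean(P,0)); t=big[max(0,w-130):w+130,u-98:u+98]; tiles.append(cv2.resize(t,(196,260)))
cv2.imwrite('pics/ov.png',np.vstack([np.hstack(tiles[:4]),np.hstack(tiles[4:])]))
E
```

```text
6.025 [0.396  0.1001 0.3813]
oil_bottle foot 2 tri [0.4589 0.1576 0.0054] mean [0.4572 0.1583 0.0069]
oil_bottle mid 2 tri [0.4599 0.1586 0.033 ] mean [0.4516 0.1603 0.0452]
diluent_bottle foot 3 tri [ 0.4498 -0.0744  0.0077] mean [ 0.4501 -0.0748  0.0065]
diluent_bottle mid 2 tri [ 0.4446 -0.0712  0.047 ] mean [ 0.4395 -0.0667  0.0547]
stain_bottle foot 3 tri [ 0.5866 -0.1531  0.0041] mean [ 0.5871 -0.1535  0.003 ]
stain_bottle mid 3 tri [ 0.5853 -0.152   0.0534] mean [ 0.578  -0.1462  0.0673]
rinse_bottle foot 3 tri [0.5812 0.0728 0.0166] mean [0.5809 0.0728 0.0171]
rinse_bottle mid 3 tri [0.5741 0.0731 0.0726] mean [0.565  0.0747 0.0904]
```

View pics/ov.png

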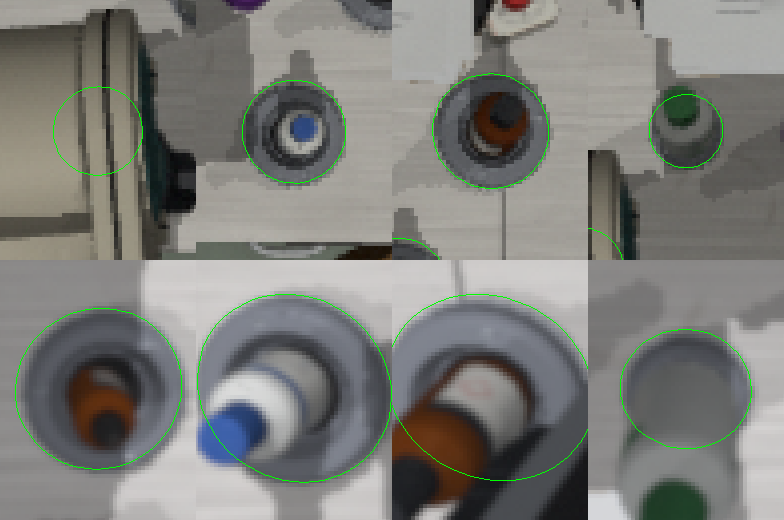

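The predicted base circles match all four stands within about 2 mm in both views, and foot heights triangulate to 5, 8, 4 and 17 mm. Now I go above the oil bottle for a close look.

send_rows:
  grip: [0,0,0,0,0,0,0]
  travel:
    - [-61,59,60]
    - [-61,59,221]
    - [-61,59,221]
    - [-61,59,221]
    - [-61,59,221]
    - [-61,59,221]
    - [-61,59,221]
  roll: [0,0,0,0,0,0,0]

```text
time: 8.15
position: [0.4592, 0.1603, 0.1635]
eef_rot: [0.0, 1.0, 0.001, 0.003]
contact_force: [0.1, -0.1, 0.4]
gripper_width: 0.998
grip_force: 0.0
```

```bash
cat >> h.py <<'E'
def circ(im,q,x,y,z,d,col=(0,255,0)):
    P=[]
    for t in np.linspace(0,2*np.pi,80):
        c=q['R']@np.array([x+d/2*np.cos(t),y+d/2*np.sin(t),z])+q['t']; P.append([q['fx']*c[0]/c[2]+q['cx'],q['fy']*c[1]/c[2]+q['cy']])
    cv2.polylines(im,[np.int32(P)],True,col,1)
def close(n,cs,crop=None,names=()):
    s,p,q=wrist(); print(s['time'],s['position'],s['gripper_width'],s['grip_force'])
    dets(p,q,names,2)
    im=cv2.cvtColor(p['pixels'],cv2.COLOR_RGB2BGR)
    for c in cs: circ(im,q,*c)
    cv2.imwrite(f'pics/{n}.png',im)
E
python3 - <<'E'
from h import *
close('oil1',[(.457,.160,.002,.075),(.457,.160,.017,.052),(.457,.159,.005,.027,(0,0,255)),(.457,.159,.055,.027,(0,0,255))],names=['oil_bottle','stand_38'])
E
```

```text
8.15 [0.45922945 0.16033638 0.1634553 ] 0.9981936344668066 0.0
oil_bottle [0.4581 0.1571 0.0075] 0.71 [248, 175]
stand_38 [ 0.5752  0.0729 -0.0019] 0.66 [177, 270]
stand_38 [ 0.4499 -0.0744 -0.0047] 0.61 [30, 165]
```

View pics/oil1.png

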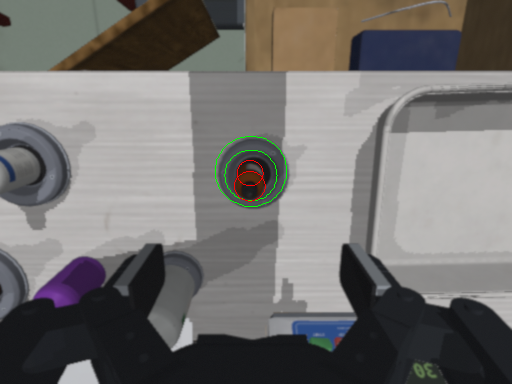

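The circles coincide with stand_38 at (252,172) and the red ones with the oil bottle at (250,180). Now I descend and grip.

send_rows:
  grip: [0,0,0,0,0,0.3,0.6,1,1,1]
  travel:
    - [0,0,40]
    - [0,0,80]
    - [0,0,115]
    - [0,0,135]
    - [0,0,135]
    - [0,0,135]
    - [0,0,135]
    - [0,0,135]
    - [0,0,135]
    - [0,0,135]
  roll: [0,0,0,0,0,0,0,0,0,0]

```text
time: 9.55
position: [0.4578, 0.1602, 0.0264]
eef_rot: [-0.0, 1.0, 0.0, 0.001]
contact_force: [-0.6, 0.0, 6.7]
gripper_width: 0.293
grip_force: 58.7
```

send_rows:
  grip: [1,1,1,1,1]
  travel:
    - [0,0,0]
    - [0,0,0]
    - [0,0,0]
    - [0,0,0]
    - [0,0,-3]
  roll: [0,0,0,0,0]

```text
time: 10.18
position: [0.4568, 0.16, 0.0285]
eef_rot: [-0.0, 1.0, 0.0, -0.0]
contact_force: [-1.1, 0.5, 0.5]
gripper_width: 0.298
grip_force: 58.8
```

send_rows:
  grip: [1,1,1,1,1,1,1,1,1,1]
  travel:
    - [0,0,-30]
    - [0,0,-80]
    - [0,20,-120]
    - [0,75,-120]
    - [0,130,-120]
    - [0,185,-120]
    - [0,220,-120]
    - [0,230,-120]
    - [0,230,-90]
    - [0,230,-50]
  roll: [0,0,0,0,0,0,0,0,0,0]

```text
time: 11.42
position: [0.4578, 0.3899, 0.0787]
eef_rot: [0.0, 1.0, 0.001, 0.001]
contact_force: [0.1, -0.4, -1.4]
gripper_width: 0.298
grip_force: 59.1
```

send_rows:
  grip: [1,1,1,1,1]
  travel:
    - [0,0,25]
    - [0,0,40]
    - [0,0,47]
    - [0,0,47]
    - [0,0,47]
  roll: [0,0,0,0,0]

```text
time: 12.05
position: [0.4577, 0.3905, 0.0325]
eef_rot: [-0.0, 1.0, 0.001, 0.001]
contact_force: [-0.7, -0.4, 0.5]
gripper_width: 0.294
grip_force: 59.1
```

send_rows:
  grip: [1,1,1,1]
  travel:
    - [0,0,2]
    - [0,0,4]
    - [0,0,5]
    - [0,0,5]
  roll: [0,0,0,0]

```text
time: 12.55
position: [0.457, 0.3902, 0.0271]
eef_rot: [-0.0, 1.0, 0.0, 0.0]
contact_force: [-0.7, -0.9, 4.9]
gripper_width: 0.299
grip_force: 59.5
```

send_rows:
  grip: [0.6,0.45,0.4,0.4,0.4,0,0,0,0,0]
  travel:
    - [0,0,0]
    - [0,0,0]
    - [0,0,-20]
    - [0,0,-60]
    - [0,0,-115]
    - [0,-20,-143]
    - [8,-80,-143]
    - [8,-140,-143]
    - [8,-200,-143]
    - [8,-260,-143]
  roll: [0,0,0,0,0,0,0,0,0,0]

```text
time: 13.8
position: [0.4486, 0.1283, 0.1693]
eef_rot: [-0.0, 1.0, -0.0, 0.0]
contact_force: [1.8, -0.1, -0.2]
gripper_width: 0.999
grip_force: 0.0
```

send_rows:
  grip: [0,0,0,0,0,0,0]
  travel:
    - [0,-60,0]
    - [0,-120,0]
    - [0,-180,0]
    - [0,-204,0]
    - [0,-204,0]
    - [0,-204,0]
    - [0,-204,0]
  roll: [0,0,0,0,0,0,0]

```text
time: 14.68
position: [0.4487, -0.0729, 0.1691]
eef_rot: [-0.001, 1.0, 0.0, -0.0]
contact_force: [-0.3, -0.1, 0.4]
gripper_width: 1.0
grip_force: 0.0
```

```bash
python3 - <<'E'
from h import *
close('dil1',[(.449,-.073,.002,.087),(.449,-.073,.017,.058),(.4495,-.074,.005,.038,(0,0,255)),(.4495,-.074,.060,.038,(0,0,255))],names=['oil_bottle','diluent_bottle'])
p=snapshot('top'); print([(np.round(r['point'],3),round(r['p'],2)) for r in nets.place_of(p,'oil_bottle')])
im=cv2.imread('pics/dil1.png'); t=cv2.cvtColor(p['pixels'],cv2.COLOR_RGB2BGR)[150:242,80:180]
cv2.imwrite('pics/dil1b.png',np.hstack([im[:300],cv2.resize(t,(280,300))]))
E
```

```text
14.675 [ 0.4487054  -0.07290009  0.16913313] 0.9996780645453361 0.0
diluent_bottle [ 0.4473 -0.0764  0.001 ] 0.71 [248, 173]
[(array([0.459, 0.396, 0.004]), 0.62)]
```

View pics/dil1b.png

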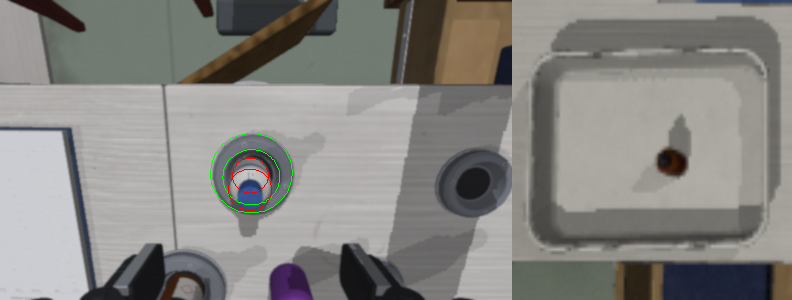

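The green circles sit on stand_44 and the red ones on the diluent bottle at (250,180). The oil bottle stands upright in the tray (right panel, 672,162). Now I grip the diluent.

send_rows:
  grip: [0,0,0,0,0,0.3,0.6,1,1,1]
  travel:
    - [0,0,40]
    - [0,0,80]
    - [0,0,115]
    - [0,0,137]
    - [0,0,139]
    - [0,0,139]
    - [0,0,139]
    - [0,0,139]
    - [0,0,139]
    - [0,0,139]
  roll: [0,0,0,0,0,0,0,0,0,0]

```text
time: 16.18
position: [0.4502, -0.0744, 0.0316]
eef_rot: [-0.0, 1.0, -0.0, 0.001]
contact_force: [-1.3, -0.3, 5.6]
gripper_width: 0.43
grip_force: 59.6
```

send_rows:
  grip: [1,1,1]
  travel:
    - [0,0,0]
    - [0,0,0]
    - [0,0,0]
  roll: [0,0,0]

```text
time: 16.55
position: [0.4502, -0.0744, 0.0317]
eef_rot: [-0.0, 1.0, -0.0, 0.001]
contact_force: [-1.2, 0.4, 6.3]
gripper_width: 0.428
grip_force: 59.6
```

send_rows:
  grip: [1,1,1,1,1,1,1,1,1,1]
  travel:
    - [0,0,-30]
    - [0,0,-70]
    - [0,30,-90]
    - [-8,80,-90]
    - [-8,135,-90]
    - [-8,190,-90]
    - [-8,225,-90]
    - [-8,233,-80]
    - [-8,233,-40]
    - [-8,233,-20]
  roll: [0,0,0,0,0,0,0,0,0,0]

```text
time: 17.8
position: [0.455, 0.158, 0.0481]
eef_rot: [0.0, 1.0, -0.001, -0.002]
contact_force: [-0.1, -0.3, -0.5]
gripper_width: 0.429
grip_force: 60.2
```

send_rows:
  grip: [1,1]
  travel:
    - [0,0,0]
    - [0,0,0]
  roll: [0,0]

```text
time: 18.05
position: [0.4574, 0.1585, 0.0508]
eef_rot: [0.0, 1.0, -0.0, 0.0]
contact_force: [0.0, 0.1, -0.4]
gripper_width: 0.43
grip_force: 60.2
```

```bash
python3 - <<'E'
from h import *
f=.0235
close('dil2',[(.457,.160,.002,.075),(.457,.160,.017,.052),(.457,.160,f,.038,(0,0,255)),(.457,.160,.08,.038,(0,0,255))],names=['diluent_bottle'])
im=cv2.imread('pics/dil2.png')[100:260,150:350]; cv2.imwrite('pics/dil2c.png',cv2.resize(im,None,fx=3,fy=3,interpolation=3))
E
```

```text
18.05 [0.45737776 0.15850829 0.05077123] 0.4299238571281518 60.17985820770264
diluent_bottle [0.4573 0.1579 0.0214] 0.84 [250, 224]
```

View pics/dil2c.png

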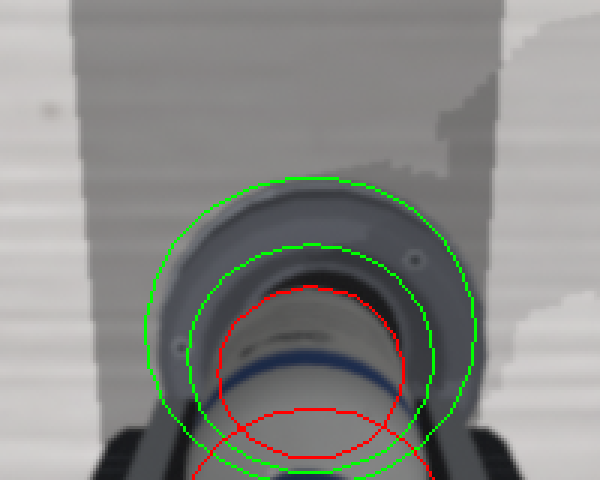

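The stand's outer disc is about 11 crop px (2.5 mm) right of and 2 mm below its predicted circle, while the bottle matches its own. I shift +2 mm in x and y, then lower.

send_rows:
  grip: [1,1,1,1,1,1]
  travel:
    - [-2,2,0]
    - [-2,2,6]
    - [-2,2,12]
    - [-2,2,16]
    - [-2,2,18]
    - [-2,2,18]
  roll: [0,0,0,0,0,0]

```text
time: 18.9
position: [0.4587, 0.161, 0.0321]
eef_rot: [-0.0, 1.0, -0.0, -0.0]
contact_force: [-0.9, -0.4, 0.1]
gripper_width: 0.431
grip_force: 60.3
```

send_rows:
  grip: [0.45,0.3,0.2,0,0,0,0,0,0,0]
  travel:
    - [0,0,0]
    - [0,0,0]
    - [0,0,-20]
    - [0,0,-70]
    - [0,-10,-120]
    - [0,-60,-140]
    - [0,-120,-140]
    - [0,-180,-140]
    - [-20,-240,-140]
    - [-60,-280,-140]
  roll: [0,0,0,0,0,0,0,0,0,0]

```text
time: 20.15
position: [0.5183, -0.1213, 0.1727]
eef_rot: [0.001, 1.0, -0.0, 0.0]
contact_force: [1.3, 0.6, 0.8]
gripper_width: 1.0
grip_force: 0.0
```

send_rows:
  grip: [0,0,0,0,0,0]
  travel:
    - [-40,-34,0]
    - [-67,-34,0]
    - [-67,-34,0]
    - [-67,-34,0]
    - [-67,-34,0]
    - [-67,-34,0]
  roll: [0,0,0,0,0,0]

```text
time: 20.9
position: [0.5851, -0.1525, 0.1725]
eef_rot: [-0.0, 1.0, 0.0, -0.0]
contact_force: [1.0, -0.5, -0.6]
gripper_width: 0.999
grip_force: 0.0
```

```bash
python3 - <<'E'
from h import *
close('st1',[(.586,-.153,.002,.099),(.586,-.153,.017,.064),(.586,-.153,.005,.044,(0,0,255)),(.586,-.153,.08,.044,(0,0,255))],names=['diluent_bottle','stain_bottle'])
p=snapshot('top'); print([(np.round(r['point'],3),round(r['p'],2)) for r in nets.place_of(p,'diluent_bottle')])
im=cv2.imread('pics/st1.png'); t=cv2.cvtColor(p['pixels'],cv2.COLOR_RGB2BGR)[150:242,180:280]
cv2.imwrite('pics/st1b.png',np.hstack([im[:300],cv2.resize(t,(280,300))]))
E
```

```text
20.9 [ 0.58514588 -0.15250545  0.17252622] 0.9991059553071362 0.0
diluent_bottle [ 0.5862 -0.1525  0.0023] 0.42 [252, 175]
stain_bottle [ 0.5874 -0.1505  0.0033] 0.98 [253, 176]
stain_bottle [ 0.5738 -0.0282 -0.0021] 0.56 [367, 163]
[(array([0.46 , 0.164, 0.005]), 0.47)]
```

View pics/st1b.png

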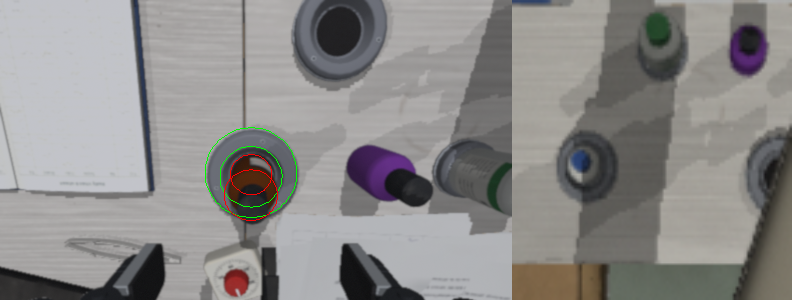

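The stain bottle is centred in the green and red circles at (252,185). The diluent stands upright in stand_38 (right panel, 583,165). Now I grip the stain.

send_rows:
  grip: [0,0,0,0,0,0.3,0.6,1,1,1]
  travel:
    - [-1,0,40]
    - [-1,0,80]
    - [-1,0,110]
    - [-1,0,126]
    - [-1,0,128]
    - [-1,0,128]
    - [-1,0,128]
    - [-1,0,128]
    - [-1,0,128]
    - [-1,0,128]
  roll: [0,0,0,0,0,0,0,0,0,0]

```text
time: 22.4
position: [0.5882, -0.1533, 0.0459]
eef_rot: [-0.0, 1.0, -0.0, 0.001]
contact_force: [-0.0, 1.1, 5.4]
gripper_width: 0.503
grip_force: 60.5
```

send_rows:
  grip: [1,1,1]
  travel:
    - [0,0,0]
    - [0,0,0]
    - [0,0,0]
  roll: [0,0,0]

```text
time: 22.78
position: [0.5882, -0.1533, 0.0459]
eef_rot: [-0.0, 1.0, -0.0, 0.001]
contact_force: [-0.5, 1.7, 5.9]
gripper_width: 0.5
grip_force: 60.5
```

send_rows:
  grip: [1,1,1,1,1,1,1,1,1,1]
  travel:
    - [0,0,-30]
    - [0,0,-70]
    - [30,0,-80]
    - [85,0,-80]
    - [125,40,-80]
    - [138,70,-80]
    - [138,80,-80]
    - [138,80,-60]
    - [138,80,-30]
    - [138,80,-20]
  roll: [0,0,0,0,0,0,0,0,0,0]

```text
time: 24.02
position: [0.4485, -0.0731, 0.0629]
eef_rot: [-0.0, 1.0, 0.0, -0.001]
contact_force: [-1.6, -0.2, -1.2]
gripper_width: 0.506
grip_force: 61.3
```

send_rows:
  grip: [1,1]
  travel:
    - [0,0,0]
    - [0,0,0]
  roll: [0,0]

```text
time: 24.28
position: [0.4501, -0.0735, 0.0652]
eef_rot: [-0.0, 1.0, -0.0, 0.001]
contact_force: [0.1, -0.1, -0.9]
gripper_width: 0.5
grip_force: 61.3
```

```bash
python3 - <<'E'
from h import *
s=read_state(); x,y,z=s['position']; f=z-.0409
close('st2',[(.449,-.073,.002,.087),(.449,-.073,.017,.058),(x,y,f,.044,(0,0,255)),(x,y,.06,.044,(0,0,255))],names=['stain_bottle'])
im=cv2.imread('pics/st2.png')[100:260,150:350]; cv2.imwrite('pics/st2c.png',cv2.resize(im,None,fx=3,fy=3,interpolation=3))
E
```

```text
24.275 [ 0.45012078 -0.07346184  0.06520606] 0.5000236256473842 61.28947377204895
stain_bottle [ 0.5759 -0.0285 -0.0023] 0.49 [303, 342]
```

View pics/st2c.png

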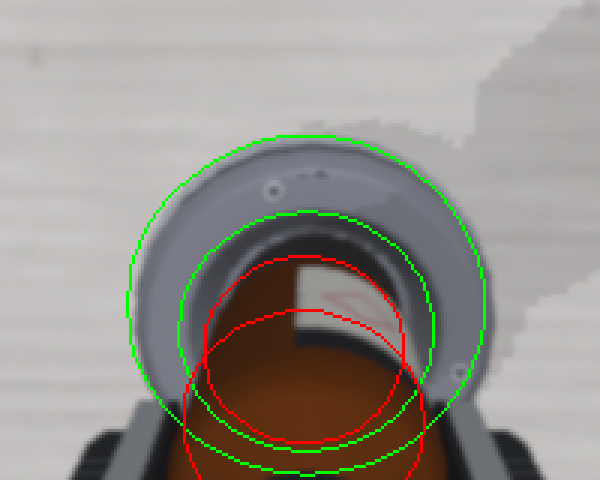

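The stand disc is about 8 crop px (2 mm) right of and 2 mm below its predicted circle, the same bias as before. I shift by 2 mm and lower.

send_rows:
  grip: [1,1,1,1,1,1]
  travel:
    - [-2,2,0]
    - [-2,2,6]
    - [-2,2,12]
    - [-2,2,16]
    - [-2,2,18]
    - [-2,2,18]
  roll: [0,0,0,0,0,0]

```text
time: 25.12
position: [0.4504, -0.0712, 0.0461]
eef_rot: [-0.0, 1.0, -0.0, -0.001]
contact_force: [-0.7, -0.7, -0.9]
gripper_width: 0.496
grip_force: 61.7
```

send_rows:
  grip: [0.4,0.3,0.2,0,0,0,0,0,0,0]
  travel:
    - [0,0,0]
    - [0,0,0]
    - [0,0,-20]
    - [0,0,-70]
    - [0,0,-120]
    - [0,40,-155]
    - [0,100,-155]
    - [-20,143,-155]
    - [-70,143,-155]
    - [-110,143,-155]
  roll: [0,0,0,0,0,0,0,0,0,0]

```text
time: 26.38
position: [0.5626, 0.0732, 0.2017]
eef_rot: [-0.001, 1.0, 0.0, 0.001]
contact_force: [0.2, -0.3, -0.1]
gripper_width: 1.0
grip_force: 0.0
```

send_rows:
  grip: [0,0,0,0]
  travel:
    - [-19,0,0]
    - [-19,0,0]
    - [-19,0,0]
    - [-19,0,0]
  roll: [0,0,0,0]

```text
time: 26.88
position: [0.5787, 0.0721, 0.2014]
eef_rot: [-0.0, 1.0, 0.0, -0.0]
contact_force: [0.1, 0.0, 0.5]
gripper_width: 0.999
grip_force: 0.0
```

```bash
python3 - <<'E'
from h import *
close('ri1',[(.580,.0725,.002,.063),(.580,.0725,.017,.050,(0,0,255)),(.580,.0725,.1,.05,(0,0,255))],names=['rinse_bottle'])
p=snapshot('top'); print([(np.round(r['point'],3),round(r['p'],2)) for r in nets.place_of(p,'stain_bottle')])
im=cv2.imread('pics/ri1.png'); t=cv2.cvtColor(p['pixels'],cv2.COLOR_RGB2BGR)[150:242,200:300]
cv2.imwrite('pics/ri1b.png',np.hstack([im[:300],cv2.resize(t,(280,300))]))
E
```

```text
26.875 [0.57873012 0.07205582 0.20135014] 0.9992622334937947 0.0
rinse_bottle [0.5751 0.0747 0.0198] 0.84 [254, 168]
[(array([ 0.449, -0.074,  0.004]), 0.73), (array([ 0.574, -0.03 , -0.005]), 0.66)]
```

View pics/ri1b.png

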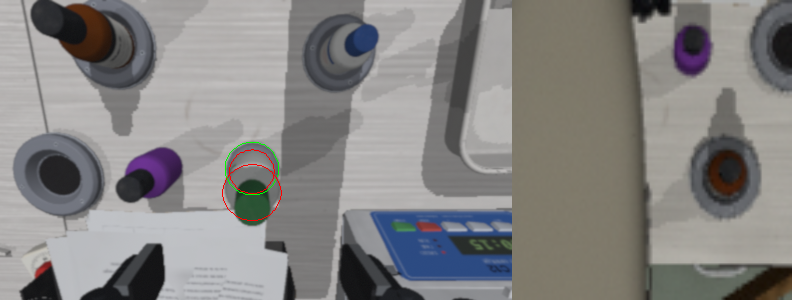

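The rinse bottle matches the red circles at (252,175) and the stain stands upright in stand_44 (right panel, 727,172). Now I grip the rinse.

send_rows:
  grip: [0,0,0,0,0,0.2,0.4,0.7,1,1]
  travel:
    - [-1,0,40]
    - [-1,0,80]
    - [-1,0,110]
    - [-1,0,126]
    - [-1,0,128]
    - [-1,0,128]
    - [-1,0,128]
    - [-1,0,128]
    - [-1,0,128]
    - [-1,0,128]
  roll: [0,0,0,0,0,0,0,0,0,0]

```text
time: 28.32
position: [0.5826, 0.072, 0.0751]
eef_rot: [-0.0, 1.0, 0.0, 0.002]
contact_force: [0.2, -0.1, 6.7]
gripper_width: 0.57
grip_force: 61.9
```

send_rows:
  grip: [1,1,1]
  travel:
    - [0,0,0]
    - [0,0,0]
    - [0,0,0]
  roll: [0,0,0]

```text
time: 28.7
position: [0.5825, 0.072, 0.0751]
eef_rot: [-0.0, 1.0, 0.0, 0.002]
contact_force: [-0.7, 1.2, 6.6]
gripper_width: 0.571
grip_force: 61.9
```

send_rows:
  grip: [1,1,1,1,1,1,1,1,1,1]
  travel:
    - [0,0,-30]
    - [0,0,-80]
    - [0,0,-130]
    - [0,-20,-140]
    - [0,-75,-140]
    - [0,-130,-140]
    - [0,-185,-140]
    - [-2,-218,-140]
    - [-2,-224,-120]
    - [-2,-224,-75]
  roll: [0,0,0,0,0,0,0,0,0,0]

```text
time: 29.95
position: [0.5838, -0.1544, 0.1483]
eef_rot: [0.001, 1.0, -0.001, 0.002]
contact_force: [0.1, -0.4, -1.9]
gripper_width: 0.571
grip_force: 62.6
```

send_rows:
  grip: [1,1,1,1,1]
  travel:
    - [0,0,40]
    - [0,0,60]
    - [0,0,67]
    - [0,0,67]
    - [0,0,67]
  roll: [0,0,0,0,0]

```text
time: 30.58
position: [0.5838, -0.1525, 0.0824]
eef_rot: [-0.0, 1.0, -0.0, 0.001]
contact_force: [0.5, -0.4, -1.8]
gripper_width: 0.571
grip_force: 62.5
```

```bash
python3 - <<'E'
from h import *
s=read_state(); x,y,z=s['position']; f=z-.0581
close('ri2',[(.586,-.153,.002,.099),(.586,-.153,.017,.064),(x,y,f,.05,(0,0,255)),(x,y,.06,.05,(0,0,255))],names=['rinse_bottle'])
im=cv2.imread('pics/ri2.png')[100:260,150:350]; cv2.imwrite('pics/ri2c.png',cv2.resize(im,None,fx=3,fy=3,interpolation=3))
E
```

```text
30.575 [ 0.58375273 -0.15246394  0.08238252] 0.571023099332449 62.51611948013306
rinse_bottle [ 0.5761 -0.1496  0.025 ] 0.81 [255, 199]
```

View pics/ri2c.png

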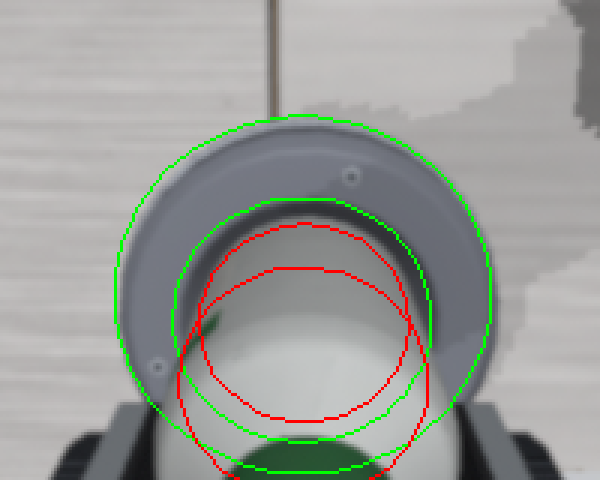

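The stand disc is about 2.5 mm further out in x and 2 mm in y than predicted. The bottle's near edge (row 217) is about 2 mm nearer the robot than the TCP, so I shift +6 mm in x and +1.5 mm in y before lowering.

send_rows:
  grip: [1,1,1,1]
  travel:
    - [-6,1.5,0]
    - [-6,1.5,0]
    - [-6,1.5,0]
    - [-6,1.5,0]
  roll: [0,0,0,0]

```text
time: 31.18
position: [0.5888, -0.1504, 0.0813]
eef_rot: [-0.0, 1.0, 0.0, -0.0]
contact_force: [-0.3, -0.1, -1.4]
gripper_width: 0.573
grip_force: 62.5
```

```bash
python3 - <<'E'
from h import *
s=read_state(); x,y,z=s['position']; f=z-.0581
close('ri3',[(.5885,-.151,.002,.099),(.5885,-.151,.017,.064),(.5885,-.151,f,.05,(0,0,255))])
im=cv2.imread('pics/ri3.png')[100:260,150:350]; cv2.imwrite('pics/ri3c.png',cv2.resize(im,None,fx=3,fy=3,interpolation=3))
E
```

```text
31.175 [ 0.58878444 -0.15042751  0.08127482] 0.5726556148071278 62.516584396362305
```

View pics/ri3c.png

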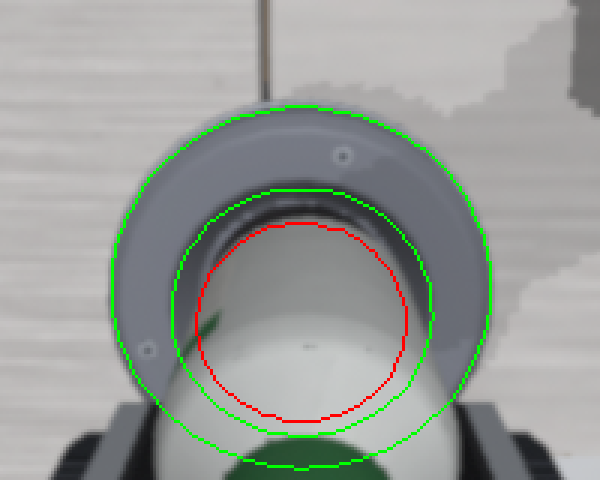

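The stand now matches its circles, and the bottle is within about 1–2 mm of the seat centre. I lower it.

send_rows:
  grip: [1,1,1,1,1,1]
  travel:
    - [-1,-1,0]
    - [-1,-1,6]
    - [-1,-1,12]
    - [-1,-1,16]
    - [-1,-1,18]
    - [-1,-1,18]
  roll: [0,0,0,0,0,0]

```text
time: 31.98
position: [0.59, -0.1515, 0.0633]
eef_rot: [-0.0, 1.0, -0.0, 0.0]
contact_force: [-0.7, -0.3, -1.4]
gripper_width: 0.572
grip_force: 62.7
```

send_rows:
  grip: [0.3,0.2,0.1,0,0,0,0,0,0,0]
  travel:
    - [0,0,1]
    - [0,0,0]
    - [0,0,-20]
    - [0,0,-70]
    - [0,0,-120]
    - [20,20,-150]
    - [50,70,-150]
    - [80,120,-150]
    - [110,170,-150]
    - [133,220,-150]
  roll: [0,0,0,0,0,0,0,0,0,0]

```text
time: 33.22
position: [0.4557, 0.0698, 0.2137]
eef_rot: [0.0, 1.0, 0.0, 0.001]
contact_force: [1.1, 0.3, 0.5]
gripper_width: 1.002
grip_force: 0.0
```

send_rows:
  grip: [0,0,0,0,0,0,0.3,0.3,0.3,0.3]
  travel:
    - [0,60,0]
    - [0,120,0]
    - [0,180,0]
    - [0,240,0]
    - [0,300,0]
    - [0,321,30]
    - [0,321,50]
    - [0,321,50]
    - [0,321,50]
    - [0,321,50]
  roll: [0,0,0,0,0,0,0,0,0,0]

```text
time: 34.48
position: [0.4578, 0.3897, 0.1648]
eef_rot: [0.0, 1.0, 0.001, 0.001]
contact_force: [0.5, 0.5, 0.6]
gripper_width: 0.698
grip_force: 0.0
```

```bash
python3 - <<'E'
from h import *
close('oil2',[(.457,.390,.006,.027,(0,0,255)),(.457,.390,.055,.027,(0,0,255))],names=['oil_bottle'])
p=snapshot('top'); 
for n in('rinse_bottle','stand_27'): print(n,[(np.round(r['point'],3),round(r['p'],2)) for r in nets.place_of(p,n)])
im=cv2.imread('pics/oil2.png'); t=cv2.cvtColor(p['pixels'],cv2.COLOR_RGB2BGR)[140:222,220:330]
cv2.imwrite('pics/oil2b.png',np.hstack([im[60:300,120:400],cv2.resize(t,(320,240),interpolation=3)]))
E
```

```text
34.475 [0.45778916 0.38965113 0.16484935] 0.698345060370144 0.0
oil_bottle [0.4722 0.4107 0.0035] 0.73 [271, 189]
oil_bottle [0.4576 0.3894 0.0068] 0.6 [251, 176]
rinse_bottle [(array([ 0.585, -0.151,  0.002]), 0.77)]
stand_27 [(array([ 0.452,  0.164, -0.001]), 0.7), (array([ 0.584, -0.151, -0.002]), 0.67), (array([ 0.448, -0.071, -0.   ]), 0.64), (array([ 0.579,  0.073, -0.001]), 0.63)]
```

View pics/oil2b.png

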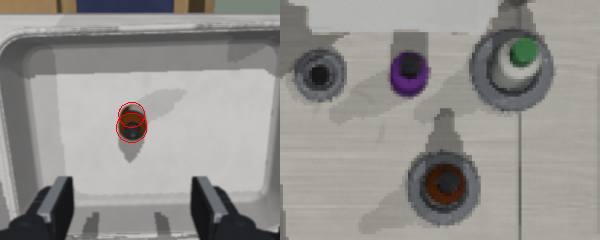

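The oil bottle matches its circles at (131,122). In the right panel, rinse is upright and centred in stand_50 (510,65) and stand_27 is empty (320,75). Now I grip the oil bottle.

send_rows:
  grip: [0.3,0.3,0.3,0.3,0.3,0.5,0.7,1,1,1]
  travel:
    - [0,0,40]
    - [0,0,80]
    - [0,0,115]
    - [0,0,134]
    - [0,0,136]
    - [0,0,136]
    - [0,0,136]
    - [0,0,136]
    - [0,0,136]
    - [0,0,136]
  roll: [0,0,0,0,0,0,0,0,0,0]

```text
time: 35.98
position: [0.4583, 0.3905, 0.0292]
eef_rot: [-0.0, 1.0, 0.001, 0.002]
contact_force: [-0.1, -0.1, 6.7]
gripper_width: 0.295
grip_force: 59.0
```

send_rows:
  grip: [1,1,1]
  travel:
    - [0,0,0]
    - [0,0,0]
    - [0,0,0]
  roll: [0,0,0]

```text
time: 36.35
position: [0.4583, 0.3905, 0.0292]
eef_rot: [-0.0, 1.0, 0.001, 0.002]
contact_force: [-0.4, -0.8, 6.5]
gripper_width: 0.295
grip_force: 59.0
```

send_rows:
  grip: [1,1,1,1,1,1,1,1,1,1]
  travel:
    - [0,0,-40]
    - [0,0,-90]
    - [0,-20,-130]
    - [0,-70,-140]
    - [0,-125,-140]
    - [0,-180,-140]
    - [0,-235,-140]
    - [0,-290,-140]
    - [-30,-316,-140]
    - [-80,-316,-140]
  roll: [0,0,0,0,0,0,0,0,0,0]

```text
time: 37.6
position: [0.5362, 0.0714, 0.1675]
eef_rot: [0.002, 1.0, -0.0, -0.0]
contact_force: [1.4, 0.2, 0.2]
gripper_width: 0.296
grip_force: 59.1
```

send_rows:
  grip: [1,1,1,1,1,1,1,1]
  travel:
    - [-35,0,20]
    - [-43,0,60]
    - [-43,0,95]
    - [-43,0,115]
    - [-43,0,120]
    - [-43,0,120]
    - [-43,0,120]
    - [-43,0,120]
  roll: [0,0,0,0,0,0,0,0]

```text
time: 38.6
position: [0.5809, 0.0736, 0.0485]
eef_rot: [-0.0, 1.0, 0.0, 0.001]
contact_force: [-0.8, -0.4, -0.2]
gripper_width: 0.298
grip_force: 59.0
```

```bash
python3 - <<'E'
from h import *
s=read_state(); x,y,z=s['position']; f=z-.0232
close('oil3',[(.580,.0725,.002,.063),(.580,.0725,.017,.041),(x,y,f,.027,(0,0,255))])
im=cv2.imread('pics/oil3.png')[120:270,150:350]; cv2.imwrite('pics/oil3c.png',cv2.resize(im,None,fx=4,fy=4,interpolation=3))
E
```

```text
38.6 [0.58085296 0.07357975 0.04854277] 0.29788360460713337 59.04121935367584
```

View pics/oil3c.png

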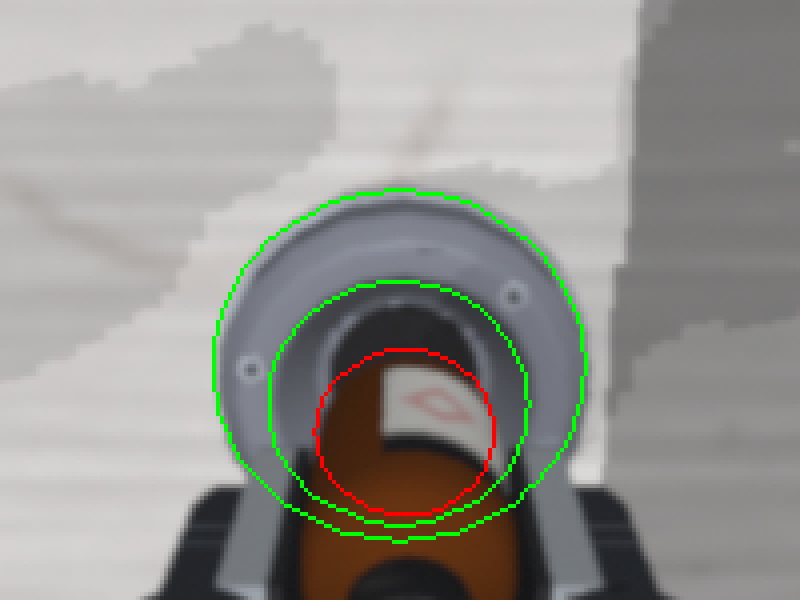

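The stand centre reads about (0.581, 0.0735) and the foot is roughly 1 mm beyond it in x. I nudge back 1 mm and lower.

send_rows:
  grip: [1,1,1,1,1,1,1]
  travel:
    - [1,0,0]
    - [1,0,6]
    - [1,0,12]
    - [1,0,16]
    - [1,0,18.5]
    - [1,0,20]
    - [1,0,20]
  roll: [0,0,0,0,0,0,0]

```text
time: 39.52
position: [0.5786, 0.0735, 0.0285]
eef_rot: [-0.0, 1.0, -0.0, -0.0]
contact_force: [-3.4, 1.2, 9.5]
gripper_width: 0.292
grip_force: 60.1
```

send_rows:
  grip: [0.65,0.5,0.4,0.3,0.2,0,0,0,0,0]
  travel:
    - [0,0,0]
    - [0,0,0]
    - [0,0,-10]
    - [0,0,-40]
    - [0,0,-80]
    - [0,0,-130]
    - [40,0,-180]
    - [90,0,-230]
    - [140,0,-260]
    - [140,0,-260]
  roll: [0,0,0,0,0,0,0,0,0,0]

```text
time: 40.78
position: [0.4379, 0.0737, 0.2912]
eef_rot: [-0.0, 1.0, 0.0, 0.003]
contact_force: [1.0, 0.5, -0.4]
gripper_width: 0.999
grip_force: 0.0
```

send_rows:
  grip: [0,0,0,0,0]
  travel:
    - [0,-60,0]
    - [0,-120,0]
    - [0,-120,0]
    - [0,-120,0]
    - [0,-120,0]
  roll: [0,0,0,0,0]

```text
time: 41.4
position: [0.439, -0.0455, 0.2869]
eef_rot: [-0.001, 1.0, 0.0, -0.0]
contact_force: [-0.6, 0.4, -0.6]
gripper_width: 0.997
grip_force: 0.0
```

```bash
python3 - <<'E'
from h import *
np.set_printoptions(precision=4,suppress=True)
G={'oil_bottle':(.580,.073),'diluent_bottle':(.458,.161),'stain_bottle':(.45,-.072),'rinse_bottle':(.587,-.152)}
V=[]
for v in('scene','top'):
    p=snapshot(v);V.append((v,p,p))
s,p,q=wrist('fin');V.append(('wrist',p,q)); print(s['time'],s['position'])
for n,g in G.items():
  for fn in(nets.place_of,nets.boxes_of):
    ob=[]
    for v,p,q in V:
        c=[r for r in fn(p,n) if np.hypot(*(np.array(r['point'])[:2]-g))<.035]
        if c: X=np.array(c[0]['point']); print(n,v,X,round(c[0]['p'],2)); o=-np.array(q['R']).T@np.array(q['t']); d=X-o; ob.append((o,d/np.linalg.norm(d)))
    if len(ob)>1:
        A=sum(np.eye(3)-np.outer(d,d) for o,d in ob); b=sum((np.eye(3)-np.outer(d,d))@o for o,d in ob); print('   tri',np.linalg.solve(A,b))
print([np.round(r['point'],3) for r in nets.place_of(V[1][1],'register')[:1]])
# numeric check of dropper/cap tops: dark pixel centroid near predicted top (wrist view)
v,p,q=V[2]
for n,(x,y),h in(('oil',G['oil_bottle'],.069),('stain',G['stain_bottle'],.105)):
    u,w=proj(q,(x,y,.005+h)); g=p['pixels'][w-14:w+15,u-14:u+15].max(2); ys,xs=np.where(g<60); print(n,'pred top',(u,w),'dark centroid',(u-14+xs.mean(),w-14+ys.mean()) if len(xs) else None,len(xs))
a=cv2.imread('pics/fin.png')
E
```

```text
41.5 [ 0.439  -0.0454  0.2871]
oil_bottle scene [0.5725 0.0718 0.0071] 0.45
oil_bottle top [0.5792 0.0776 0.0047] 0.58
oil_bottle wrist [0.5811 0.0712 0.0051] 0.66
   tri [0.5791 0.0728 0.0046]
oil_bottle scene [0.5695 0.0769 0.0433] 0.63
oil_bottle top [0.5737 0.0772 0.0475] 0.48
oil_bottle wrist [0.5725 0.0691 0.0459] 0.69
   tri [0.576  0.0743 0.0385]
diluent_bottle scene [0.454  0.1609 0.0079] 0.76
diluent_bottle top [0.4562 0.1606 0.0073] 0.69
diluent_bottle wrist [0.4579 0.159  0.005 ] 0.81
   tri [0.4572 0.1598 0.0052]
diluent_bottle scene [0.4453 0.1664 0.049 ] 0.56
diluent_bottle top [0.4551 0.1606 0.0582] 0.69
diluent_bottle wrist [0.4523 0.148  0.0578] 0.89
   tri [0.4573 0.1609 0.0383]
stain_bottle scene [ 0.4501 -0.071   0.0041] 0.75
stain_bottle wrist [ 0.4455 -0.0685  0.005 ] 0.73
   tri [ 0.4452 -0.068   0.0078]
stain_bottle scene [ 0.4407 -0.0541  0.0618] 0.69
stain_bottle wrist [ 0.4375 -0.0679  0.0723] 0.78
   tri [ 0.4446 -0.0642  0.0557]
rinse_bottle scene [ 0.5889 -0.1525  0.0019] 0.59
rinse_bottle top [ 0.5858 -0.1539  0.0052] 0.4
rinse_bottle wrist [ 0.5855 -0.1496  0.0091] 0.64
   tri [ 0.5875 -0.1523  0.0029]
rinse_bottle scene [ 0.5775 -0.1374  0.0759] 0.69
rinse_bottle top [ 0.5855 -0.1524  0.1289] 0.41
rinse_bottle wrist [ 0.5711 -0.1419  0.0829] 0.68
   tri [ 0.5956 -0.1549  0.0585]
[array([ 0.5  , -0.403,  0.001])]
oil pred top (339, 269) dark centroid (np.float64(344.4376278118609), np.float64(267.44989775051124)) 489
stain pred top (228, 182) dark centroid (np.float64(229.87019230769232), np.float64(178.39182692307693)) 416
```

```bash
python3 - <<'E'
from h import *
s,p,q=wrist()
from plant import snapshot
sc=snapshot('scene')
for nm,pp,qq in(('scene',sc,sc),('wrist',p,q)):
    a=pp['pixels'].astype(int); 
    for lab,(x,y),z in(('oilfoot',(.580,.0735),.017),('oiltop',(.580,.0735),.074),('dilfoot',(.459,.161),.017),('diltop',(.459,.161),.087)): print(nm,lab,proj(qq,(x,y,z)))
    u,w=proj(qq,(.580,.0735),) if 0 else proj(qq,(.580,.0735,.074))
    print('cols',u-8,'to',u+8)
    for r in range(w-8,w+24,2): print(r,' '.join('%3d/%3d'%(a[r,c,0],a[r,c,2]) for c in range(u-8,u+9,2)))
E
```

```text
scene oilfoot [223, 190]
scene oiltop [223, 173]
scene dilfoot [213, 222]
scene diltop [211, 198]
cols 215 to 231
165 185/186 186/187 185/186 185/186 187/188 184/185 185/187 185/186 187/188
167 183/185 181/184 185/186 184/185 186/188 185/186 183/185 183/185 185/186
169 185/186 183/186 182/184 185/186 186/188 188/189 187/188 188/189 187/189
171 187/188 187/189 184/186 185/186 187/189 188/188 188/189 187/188 187/188
173 188/189 187/188 184/186 181/183 178/180 186/188 188/190 187/188 186/189
175 187/188 187/189 185/187 138/139 118/118 186/187 187/189 186/188 187/189
177 186/188 187/189 178/179  79/ 79  77/ 78 170/172 185/187 187/188 188/190
179 186/187 186/187 168/170  42/ 41  28/ 28 118/118 187/188 188/190 188/190
181 186/188 187/188 143/138  60/ 32  55/ 26  97/ 80 174/173 183/183 180/181
183 187/190 178/179  97/ 75  87/ 26  99/ 37  89/ 30 110/ 94 137/130 126/123
185 178/179 150/145  71/ 35  83/ 28  88/ 28  80/ 26  83/ 63 119/115 120/116
187 125/122 110/107  63/ 55  56/ 36  59/ 33  53/ 34  74/ 55 108/105 116/114
189 102/102  83/ 86 102/ 99 101/ 97  97/ 91  92/ 85  65/ 45  79/ 83  93/ 9
[... 859 characters left out ...]
  22/ 25  21/ 23
275 192/196 177/174 181/177 154/151  51/ 51  20/ 22  22/ 22  22/ 23  20/ 22
277 194/200 164/165 179/176 166/162  61/ 60  21/ 22  20/ 23  21/ 23  20/ 22
279 197/203 176/179 164/162 170/167  66/ 65  21/ 23  20/ 22  22/ 23  21/ 21
281 198/203 197/202 186/187 173/169  81/ 80  22/ 25  20/ 22  22/ 23  19/ 21
283 198/203 196/202 187/187 182/179 119/118  27/ 28  22/ 24  21/ 23  22/ 23
285 197/203 193/198 176/174 181/178 144/142  45/ 45  20/ 22  21/ 21  23/ 24
287 197/203 195/200 183/180 183/179 174/170  89/ 88  23/ 24  22/ 24  21/ 22
289 198/203 193/197 189/186 188/184 186/183 144/141  44/ 44  20/ 23  21/ 22
291 197/202 176/178 184/180 187/183 189/185 179/176  91/ 91  23/ 25  20/ 22
```

```bash
python3 -c "
from plant import order; print(order.close_job())"
```

```text
the job is handed in; nothing more can be done
None
```

All four bottles are upright in their own stands by my final camera and network checks, with the decoy and register untouched; I handed the job in at about 42 s and no verdict came back.

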